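# Eject a warmed reagent cartridge and hold it in the reader's corner

### The arm

A 7-joint arm with a two-finger parallel gripper is mounted at the origin on the work surface. World frame = base frame: x ahead of the robot, y to its left, z up, the work surface at z = 0. Lengths are in mm, angles in rad, forces in N, time in s.
With the tool pointing down it reaches from about 400 to 925 mm from the base axis. Payload 4.1 kg.
Tool frame: the origin (TCP) lies on the centre line of the jaws, within the pads' length; the fingertips stand 22 mm ahead of it and the grasp point (between the pads) lies 3 mm ahead of it; z points along the fingers, y is the direction in which the jaws open and shut (so a half turn about z gives the same grasp; the last joint's range is limited). The gripper opens to 85 mm and grips with 20 to 120 N. Pads are 22 mm wide; open, the fingers measure 114 mm over their backs; the gripper's body (76 mm by 85 mm) begins 54 mm behind the grasp point. The pads swing forward as they close: fully open they stand 13 mm farther back than shut.
Start: joints at [1.158, 0.398, 0.045, 1.537, -0.019, 1.207, -0.051], TCP at [200.676, -618.283, 223.247] pointing down, gripper open.
Joint ranges: [-2.82, 2.82], [-0.49, 2.23], [-1.37, 1.46], [0, 2.46], [-1.36, 4.5], [0.23, 2], [-2.94, 2.94]. Speed limits (rad/s): [2.57, 2.57, 3.14, 3.14, 3.14, 3.14, 3.14].

### API

Orientations are given as a unit quaternion [x, y, z, w].
In Python, from station import * gives the robot as it stands.
- The arm moves only by the tool play_rows, never from a script. Its argument "motion" is a list that holds one entry, the list of rows, each a list of 6 numbers: the shift along the world's x, y, z in units of 50 mm (1.0 is 50 mm), then the turn, a rotation vector about the world's x, y, z in units of 5 degrees (1.0 is 5 degrees). In form: [[[tx, ty, tz, wx, wy, wz], ...]]. A call has exactly 5 rows; each row is the pose to reach, as a shift and turn from the pose commanded when the call began; what a row does not reach only later rows make up. A row lasts 1/8 s, in which the tool goes at most 62.5 mm and 10.7 degrees, less where a joint would pass 70% of its speed; a pose out of reach is approached as far as the arm can. A call with a gripper value outside its range is refused whole. "fingers" is the closure, from 0 (fully open) to 1 (shut), set as the call begins (left out, the last holds). The fingers move at their own pace and stop on an object; the grip force is fixed at half the most. Time passes only in rows, so rows that repeat a pose let the fingers close, or fill a call up. It gives the time, the measured TCP pose, the force and the opening at its end, in the units of the state.
- get_obs(): the state, without advancing time (a new reading comes with each control period).
- camera(name): name is "scene" or "top" or "wrist"; returns (picture, depth): 480x640x3 uint8, red, green, blue; 480x640 float32, mm along the optical axis (not along the pixel's ray), 0 where there is no reading.
- camera_params(name): a dict with "K" (3x3 intrinsics, pixels), "dist" ([k1, k2, p1, p2, k3] as OpenCV has them; the pictures are not rectified), "rvec" (rotation vector, rad) and "tvec" (3), from world to camera coordinates, as OpenCV has them. Camera axes: x right, y down, z forward; pixel columns grow to the right and rows downward; lengths in mm; the calibration is good to about 2 mm. A picture is of the moment at which its call begins: read the wrist's pose just before it. camera_params takes no time and is no camera call; for the wrist camera it gives the pose at the moment of the call.
- job_done(): hands the job in, once; it reports no verdict.
Trained networks look in the newest picture that a camera, given by its name, has taken for a name from the list of things; names that differ only in an ending like _2 or _b are one class to them, and where a whole thing is asked for, a point or a joint stands for the part that bears it (a point fixed in the world has none). Each returns a list of dicts, best first, with "score" (0 to 1); they miss things now and then, are a little off and sometimes report something else, mostly with a low value. They report only what shows in the picture. A call takes as long as a camera call.
- find_in(camera, thing): "rect" ([left, top, width, height] in pixels, round what is visible of it).
- cut_out(camera, thing): "region" (480x640 bool, what is visible of it) and "rect" ([left, top, width, height] in pixels, round what is visible of it).
The state is a dict: "time": time; "q": joint angles; "joint_vel": joint speeds; "joint_efforts": joint torques, N m; "ee_pos": TCP position; "ee_rot": TCP orientation; "contact_force": force on the tool from outside, world axes, zero at the start; "wrist_torque": the same for the moment, N m; "finger_gap": finger opening in mm.
Only numpy, scipy, OpenCV 4.12 (cv2) and the standard library are available. Lean on these libraries where they do the work, as an engineer would, in place of code of your own. Each camera call takes 0.05 s, during which the arm holds its last target. There are 200 camera calls.

### The job

Pull the red-knobbed ejector lever of the warming bay all the way forward so that the blue cartridge comes out onto the bay's front deck, then ease the lever slowly back home under control, without letting it snap back. Then carry the blue cartridge to the grey reader plate and, with it flat on the plate, press it firmly into the corner between the two brass stops, long side against the long stop and one end against the short stop. Finish while still holding it there, pressed against both stops; leave the other things on the bench alone.

Things in the scene. Friction and masses are not known exactly. Their poses are not given: they have to be found in the camera images.
- dispenser: white warming bay, fixed. Origin on the bench under the bay; -x is the eject direction. Deck 110 mm wide, top 12 mm up, from x = -170 to 60 mm; on it the bay (x -30 to 80, y -53 to 53, top 79 mm up) with a clear cover over a 46 mm wide channel open to the front. The cartridge waits inside, long side along x, its front a few mm out; it can be taken only once ejected.
- ejected (a point): point on the deck, 83 mm in front of the bay's origin, where about the centre of the cartridge's underside comes to lie after a full stroke, clear of the bay; it stays there when the lever goes back
- lever (a joint): ejector lever, hinged about the bay's y axis. 0 = home, leaning 0.35 rad from upright to the bay's +x; grows as the knob is pulled to the bay's -x; 0.9 = end of stroke, leaning 0.55 rad to -x. It drives the pusher, 100 mm per rad. A spring pulls it home: about 2 N at the knob at home, 7 N at full stroke, lightly damped. Let go beyond about 0.3 rad it snaps home.
- lever_knob (a point): centre of the lever's red knob, a barrel 30 mm in diameter and 26 mm long with its flat ends facing the bay's +y and -y, on a steel rod 10 mm thick; 182 mm above the bench at home. It moves with the lever on a circle of radius 130 mm about lever_pivot, in the bay's x-z plane.
- lever_pivot (a point): pivot of the lever, on the bay's +y side: 10 mm along x, 72 mm along y and 60 mm up from the bay's origin
- cartridge: the blue reagent cartridge with three silver caps on top, 70 (x) x 36 (y) x 44 mm (z), about 110 g. Origin: centre of its underside. Either end may lead.
- reader: reader, fixed. Origin: centre of its grey plate, on the bench (z = 0). The plate is 150 x 150 mm, top 12 mm above the bench. Beyond the plate, from x = 75 to 130 mm, stands a white housing 45 mm tall. The plate grips a little: pressing the cartridge down while sliding it adds about as much drag as the downward push.
- long_stop: long brass stop on the reader plate, along the reader's y axis, 110 mm long, 12 mm thick, 10 mm tall (top 22 mm above the bench). Origin: middle of its lower edge on the working face; the face is at x = +30 mm of the reader and looks to -x.
- short_stop: short brass stop on the plate, along the reader's x axis, 70 mm long, 12 mm thick, 10 mm tall. Origin: middle of its lower edge on the working face; the face is at y = +40 mm of the reader and looks to -y.
- seat (a point): where the centre of the cartridge's underside lies when it is seated in the corner: x = 12 mm, y = 5 mm of the reader, on the plate's top, with the cartridge's long side along the reader's y. The point's axes are the reader's.
- used_cartridge: the used cartridge: same shape as the fresh one (70 x 36 x 44 mm) but grey with a yellow label on top. Leave alone. Origin: centre of its underside
- white_tub: white tub, 90 mm wide, 70 mm tall. Leave alone. Origin: centre of its underside
- tube_rack: green rack with capped tubes, 120 x 60 mm, 97 mm tall. Leave alone. Origin: centre of its underside
- slide_box: wooden slide box, 90 x 80 x 35 mm. Leave alone. Origin: centre of its underside
- carton: yellow carton, 60 x 90 x 70 mm. Leave alone. Origin: centre of its underside

How it is judged:
By the outcome, as a careful person would: the job done as asked, in the order asked, and still so for the second after the job is handed in, while the arm keeps its last pose, push and grip.
It also fails if it takes over 72 s, if anything falls off the work surface, if the arm or the gripper's body presses on something with over 40 N, if the wrist force passes 120 N, or if a joint passes its speed limit or range.

## Working session

There is one attempt and no reset: what is moved stays moved. The work goes in short steps, Python scripts to look and compute and a tool call to move; the robot and the scene stay as the last step left them, time stands still between calls to the robot, and variables do not carry over. Pictures are saved under pics/ and viewed, about 8 in all and at most 12, crops included, and the job is handed in when it is done.

Besides the shell and the picture viewer there is one more tool, called as name([rows], argument=value, ...), one row to a line, values as JSON. play_rows: Moves the arm, as the interface text tells. Its arguments: {"type":"object","properties":{"motion":{"type":"array","items":{"type":"array","items":{"type":"array","items":{"type":"number"}}}},"fingers":{"type":"number"}},"required":["motion"]}

```bash
mkdir -p pics; ls; cat > h.py <<'E'
from station import *
import numpy as np, cv2
def cp(n):
    p=camera_params(n); return [np.array(p[k],float) for k in("K","dist","rvec","tvec")]
def w2p(n,P):
    K,d,r,t=cp(n); return cv2.projectPoints(np.array(P,float).reshape(-1,1,3),r,t,K,d)[0].reshape(-1,2)
def p2w(n,uv,z):  # depth z along axis
    K,d,r,t=cp(n); uv=np.array(uv,float).reshape(-1,1,2)
    x=cv2.undistortPoints(uv,K,d).reshape(-1,2); z=np.array(z,float).reshape(-1,1)
    return (np.hstack([x*z,z])-t.ravel())@cv2.Rodrigues(r)[0]
def save(n,im): cv2.imwrite("pics/"+n,im[:,:,::-1])
E
python3 - <<'E'
from h import *
import pickle
D={}
for c in("scene","top"):
    im,d=camera(c); save(c+"0.png",im); D[c]=(im,d)
    for th in("dispenser","lever_knob","cartridge","reader","long_stop","short_stop","used_cartridge","white_tub","tube_rack","slide_box","carton"):
        r=cut_out(c,th)
        D[c,th]=r
        for o in r[:2]:
            m=o["region"]&(d>0); v,u=np.nonzero(m)
            if len(u)<5: print(c,th,o["score"],o["rect"]);continue
            P=p2w(c,np.c_[u,v],d[v,u]); print(c,th,round(o["score"],2),[int(x) for x in o["rect"]],len(u),"med",np.median(P,0).round(),"lo",np.percentile(P,2,0).round(),"hi",np.percentile(P,98,0).round())
pickle.dump(D,open("D.pkl","wb"))
o=get_obs();print(o["time"],o["ee_pos"],o["ee_rot"],o["contact_force"],o["finger_gap"])
E
```

```text
pics
scene dispenser 0.67 [251, 195, 78, 58] 2743 med [ 526. -181.   61.] lo [ 340. -254.    5.] hi [ 583. -125.  192.]
scene lever_knob 0.6 [282, 204, 19, 32] 200 med [ 558. -129.  182.] lo [ 510. -146.   58.] hi [ 576. -121.  198.]
scene cartridge 0.61 [365, 306, 44, 10] 264 med [604. 194.  20.] lo [583. 143.  10.] hi [625. 244.  25.]
scene reader 0.57 [358, 276, 61, 70] 3830 med [605. 199.  15.] lo [495. 105.   5.] hi [706. 287.  49.]
scene long_stop 0.52 [367, 306, 44, 10] 256 med [604. 192.  20.] lo [583. 143.  11.] hi [625. 243.  25.]
scene short_stop 0.47 [406, 290, 4, 21] 93 med [546. 223.  21.] lo [517. 209.  13.] hi [577. 236.  28.]
scene used_cartridge 0.96 [300, 303, 17, 31] 434 med [734.  37.  43.] lo [696.   3.   7.] hi [758.  62.  48.]
scene used_cartridge 0.42 [251, 192, 80, 62] 2778 med [ 526. -181.   61.] lo [ 339. -255.    5.] hi [ 583. -125.  192.]
scene white_tub 0.98 [476, 284, 36, 40] 1162 med [478. 425.  65.] lo [424. 384.   7.] hi [500. 464.  74.]
scene tube_rack 0.98 [207, 170, 39, 45] 1133 med [ 476. -412.   47.] lo [ 402. -497.    1.] hi [ 524. -395.   96.
[... 977 characters left out ...]
 used_cartridge 0.39 [197, 248, 17, 29] 147 med [535. 218.  22.] lo [513. 205.  11.] hi [572. 233.  28.]
top white_tub 0.63 [89, 280, 49, 41] 1544 med [453. 409.  68.] lo [415. 376.  -0.] hi [498. 455.  75.]
top tube_rack 0.79 [473, 263, 36, 56] 1808 med [ 462. -423.   49.] lo [ 402. -458.    1.] hi [ 518. -399.   98.]
top slide_box 0.69 [111, 203, 45, 43] 1440 med [628. 379.  35.] lo [583. 338.   9.] hi [675. 422.  42.]
top carton 0.84 [439, 196, 51, 41] 1449 med [ 630. -376.   70.] lo [ 596. -425.    3.] hi [ 674. -332.   77.]
1.2 [ 200.69921114 -618.27777118  223.2347884 ] [9.87708823e-01 1.56305080e-01 1.10175116e-05 4.73822406e-05] [-0.24968472  0.27543013  0.35296794] 85.42100950482994
```

```bash
python3 - <<'E'
from h import *
import pickle
D=pickle.load(open("D.pkl","rb"))
a=cv2.resize(D["top"][0][150:330,160:440],None,fx=2.8,fy=2.8,interpolation=cv2.INTER_CUBIC)[:300*2,:]
b=cv2.resize(D["scene"][0][150:370,180:440],None,fx=2.2,fy=2.2,interpolation=cv2.INTER_CUBIC)
save("a.png",a); save("b.png",b)
def pts(c,th,extra=0):
    im,d=D[c];m=D[c,th][0]["region"]
    if extra:m=cv2.dilate(m.astype(np.uint8),np.ones((extra,extra)))>0
    m=m&(d>0); v,u=np.nonzero(m); return p2w(c,np.c_[u,v],d[v,u])
def rect(P): 
    r=cv2.minAreaRect(P[:,:2].astype(np.float32)); return np.round(r[0],1),np.round(r[1],1),round(r[2],1)
for c in("top","scene"):
    P=pts(c,"dispenser",7)
    print(c,"deck",rect(P[(abs(P[:,2]-14)<5)]), "baytop",rect(P[abs(P[:,2]-80)<5]),len(P[abs(P[:,2]-80)<5]))
    P=pts(c,"reader",7); print("reader plate",rect(P[abs(P[:,2]-13)<5]),"housing",rect(P[abs(P[:,2]-47)<5]))
    for t in("long_stop","short_stop"):
        P=pts(c,t,3);P=P[abs(P[:,2]-23)<4];print(t,rect(P),len(P),np.median(P[:,2]))
    P=pts(c,"lever_knob",3);print("knob",P[P[:,2]>165].mean(0),P[P[:,2]>165].min(0),P[P[:,2]>165].max(0))
E
```

```text
top deck (array([ 459.5, -203.5]), array([137.7, 271.6]), 89.2) baytop (array([ 524.6, -195.1]), array([130.1, 109.7]), 85.7) 2205
reader plate (array([598.6, 193.4]), array([228.3, 159. ]), 25.0) housing (array([660.8, 217.4]), array([ 56.1, 149.1]), 21.8)
long_stop (array([601.3, 190.5]), array([ 18.6, 110.2]), 24.8) 225 22.482347242438603
short_stop (array([546.1, 220.6]), array([74.9, 13.6]), 23.3) 146 22.581808900439913
knob [ 557.37027638 -136.25143631  194.08563385] [ 544.54255714 -149.55681026  173.71462231] [ 574.66136769 -123.60060814  204.49885029]
scene deck (array([ 456.1, -197.6]), array([112.4, 249.3]), 86.0) baytop (array([ 526.9, -191.7]), array([134.1, 112.8]), 86.0) 822
reader plate (array([593.2, 193. ]), array([207.3, 150.5]), 22.1) housing (array([664.1, 220.3]), array([ 56.9, 149.4]), 23.7)
long_stop (array([603.6, 193.6]), array([ 19. , 109.2]), 23.4) 158 21.977407838828718
short_stop (array([547.4, 224. ]), array([73.8, 12.2]), 22.1) 85 21.58127339053274
knob [ 564.87890953 -132.00818021  188.24002248] [ 547.32986555 -151.11577738  170.5303825 ] [ 576.33964141 -119.83508314  201.14885141]
```

View pics/a.png

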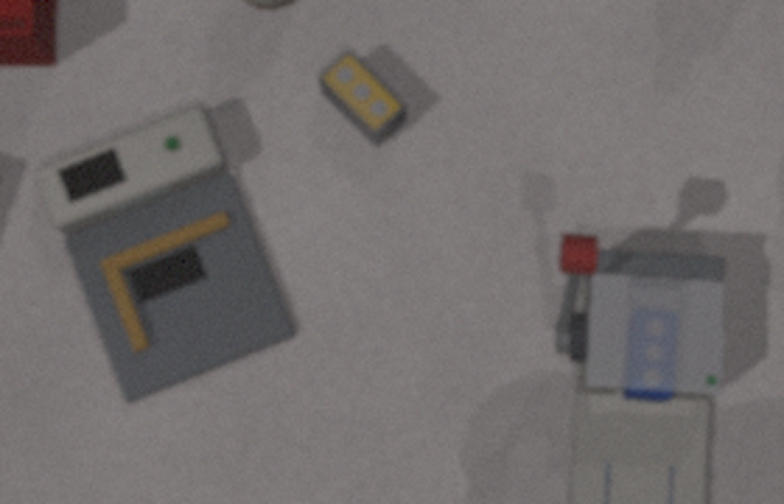

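View pics/b.png

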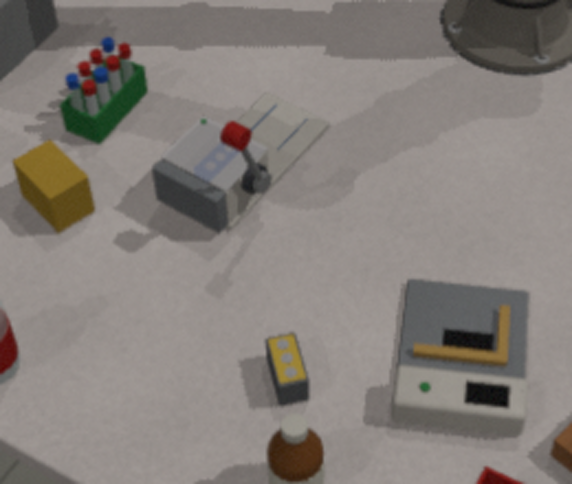

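Top view: knob at ~(580,255), blue cartridge showing inside the channel, and the L-shaped stops on the grey plate. The scene view agrees. Both give the bay a yaw of about -4° with its origin near (500,-203), and the reader a yaw of about 23°.

```bash
cat >> h.py <<'E'
from scipy.spatial.transform import Rotation as R
def tool(yaw,tilt=0,tiltyaw=None):
    "tool x at yaw deg, pointing down, then leaned by tilt deg about the horizontal axis at yaw+90"
    b=R.from_euler('z',yaw,degrees=True)
    return b*R.from_euler('y',tilt,degrees=True)*R.from_euler('x',180,degrees=True)
def go(T,Rt):
    o=get_obs(); R0=R.from_quat(o["ee_rot"])
    print("t",round(o["time"],2),"shift",np.round((np.array(T)-o["ee_pos"])/50,2),"turn",np.round(np.degrees((Rt*R0.inv()).as_rotvec())/5,2),"F",np.round(o["contact_force"],1),"gap",round(o["finger_gap"],1))
def bay(p,o=(500,-203),yaw=-4):
    return R.from_euler('z',yaw,degrees=True).apply(np.array(p,float))+[o[0],o[1],0]
E
python3 - <<'E'
from h import *
k=bay([54.6,72,182]); print("knob",k)
Rt=tool(-4,40); z=Rt.as_matrix()[:,2]; print(z)
go(k-3*z-90*z,Rt)
E
```

```text
knob [ 559.48946325 -134.98409185  182.        ]
[-0.64122181  0.0448386  -0.76604444]
t 1.2 shift [8.37 9.58 0.6 ] turn [-0.98  7.99 -4.22] F [-0.2  0.3  0.4] gap 85.4
```

play_rows([
  [[0.8,0.9,0.3,-0.1,0.8,-0.4],[1.6,1.8,0.6,-0.2,1.5,-0.8],[2.4,2.7,0.9,-0.3,2.3,-1.2],[3.2,3.6,1.0,-0.4,3.0,-1.6],[4.0,4.6,1.0,-0.5,3.8,-2.0]],
], fingers=0)

```text
time: 1.82
ee_pos: [401.1, -388.5, 274.4]
ee_rot: [0.984, 0.067, -0.166, -0.003]
contact_force: [1.2, -0.9, 0.1]
finger_gap: 85.5
```

play_rows([
  [[0.8,0.9,0,-0.1,0.8,-0.4],[1.6,1.8,0,-0.2,1.6,-0.8],[2.4,2.8,-0.1,-0.3,2.4,-1.2],[3.2,3.8,-0.2,-0.4,3.2,-1.7],[4.37,4.98,-0.4,-0.48,4.19,-2.22]],
])

```text
time: 2.45
ee_pos: [581.6, -169.2, 247.0]
ee_rot: [0.944, -0.021, -0.328, -0.019]
contact_force: [-0.4, -2.5, -2.3]
finger_gap: 85.6
```

```bash
python3 - <<'E'
from h import *
k=bay([54.6,72,182]); Rt=tool(-4,40); z=Rt.as_matrix()[:,2]
go(k-93*z,Rt)
im,d=camera("wrist"); o=cut_out("wrist","lever_knob")
v0=im.copy()
for x in o[:2]:
    m=x["region"]; print(x["score"],x["rect"])
hsv=cv2.cvtColor(im,cv2.COLOR_RGB2HSV)
m=((hsv[...,0]<8)|(hsv[...,0]>172))&(hsv[...,1]>120)&(d>0)
n,l,s,c=cv2.connectedComponentsWithStats(m.astype(np.uint8)); 
for i in range(1,n):
    if s[i,4]<150: continue
    v,u=np.nonzero(l==i); P=p2w("wrist",np.c_[u,v],d[v,u]); print(s[i],P.mean(0).round(1),np.percentile(P,3,0).round(1),np.percentile(P,97,0).round(1))
    Q=R.from_euler('z',4,degrees=True).apply(P); print("bayrot lo/hi",np.percentile(Q,2,0).round(1),np.percentile(Q,98,0).round(1))
cv2.circle(v0,tuple(int(q) for q in w2p("wrist",[k])[0]),4,(0,255,0),1)
save("w1.png",v0)
E
```

```text
t 2.45 shift [0.75 0.6  0.12] turn [-0.23  0.33 -0.21] F [-0.4 -2.5 -2.3] gap 85.6
0.96 [228.5, 114.7, 58.7, 123.4]
[627 142  13  28 251] [ 501.4 -410.1   88.4] [ 494.2 -414.1   81.4] [ 508.2 -407.5   95.8]
bayrot lo/hi [ 521.1 -379.3   81.2] [ 535.7 -371.2   95.8]
[ 233  185   53   55 2710] [ 567.  -139.9  188.3] [ 553.4 -151.7  174.7] [ 573.3 -127.5  196. ]
bayrot lo/hi [ 560.8 -112.2  174. ] [581.6 -87.2 196.1]
[625 189  15  25 255] [ 448.  -439.7   90.6] [ 439.6 -445.    83.2] [ 454.5 -437.2   96.6]
bayrot lo/hi [ 468.4 -414.    83. ] [ 484.3 -404.8   96.6]
[578 190  44  43 956] [ 436.4 -416.    91.9] [ 413.2 -425.    83.2] [ 454.8 -409.7   96.6]
bayrot lo/hi [ 440.  -394.6   82.9] [ 483.  -377.3   96.7]
```

View pics/w1.png

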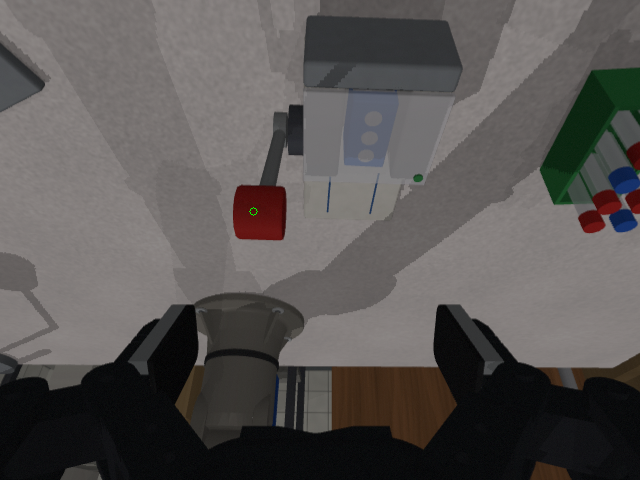

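```bash
sed -i 's/o=(500,-203)/o=(500,-206.5)/' h.py; python3 - <<'E'
from h import *
k=bay([54.6,72,182]); Rt=tool(-4,40); z=Rt.as_matrix()[:,2]
go(k-40*z,Rt); go(k-3*z,Rt)
E
```

```text
t 2.55 shift [ 0.08  0.59 -0.64] turn [-0.1   0.26 -0.22] F [-0.8  0.6 -0.7] gap 85.5
t 2.55 shift [-0.4   0.62 -1.2 ] turn [-0.1   0.26 -0.22] F [-0.8  0.6 -0.7] gap 85.5
```

play_rows([
  [[0.04,0.4,-0.2,-0.1,0.26,-0.22],[0.08,0.6,-0.4,-0.1,0.26,-0.22],[0.08,0.6,-0.64,-0.1,0.26,-0.22],[0.08,0.6,-0.64,-0.1,0.26,-0.22],[0.08,0.6,-0.64,-0.1,0.26,-0.22]],
])

```text
time: 3.18
ee_pos: [582.4, -146.8, 218.0]
ee_rot: [0.94, -0.037, -0.338, -0.014]
contact_force: [-0.4, 0.5, 0.8]
finger_gap: 85.2
```

```bash
python3 - <<'E'
from h import *
k=bay([54.6,72,182]); Rt=tool(-4,40); z=Rt.as_matrix()[:,2]
go(k-40*z,Rt); go(k-3*z,Rt)
E
```

```text
t 3.17 shift [ 0.05  0.13 -0.11] turn [-0.    0.08  0.12] F [-0.4  0.5  0.8] gap 85.2
t 3.17 shift [-0.42  0.16 -0.67] turn [-0.    0.08  0.12] F [-0.4  0.5  0.8] gap 85.2
```

play_rows([
  [[-0.1,0.1,-0.15,0,0,0],[-0.2,0.1,-0.3,0,0,0],[-0.3,0.1,-0.5,0,0,0],[-0.42,0.1,-0.67,0,0,0],[-0.42,0.1,-0.67,0,0,0]],
])

```text
time: 3.8
ee_pos: [560.7, -140.6, 183.1]
ee_rot: [0.94, -0.037, -0.34, -0.014]
contact_force: [-0.2, -0.2, -0.3]
finger_gap: 85.2
```

play_rows([
  [[0,0,0,0,0,0],[0,0,0,0,0,0],[0,0,0,0,0,0],[0,0,0,0,0,0],[0,0,0,0,0,0]],
])

```text
time: 4.42
ee_pos: [561.7, -140.5, 183.9]
ee_rot: [0.94, -0.037, -0.339, -0.014]
contact_force: [0.4, 0.3, 0.2]
finger_gap: 85.2
```

```bash
python3 - <<'E'
from h import *
k=bay([54.6,72,182]); Rt=tool(-4,40); z=Rt.as_matrix()[:,2]
go(k-3*z,Rt)
E
```

```text
t 4.42 shift [-0.01  0.04  0.01] turn [-0.01  0.07  0.1 ] F [0.4 0.3 0.2] gap 85.2
```

play_rows([
  [[0,0,0,0,0,0],[0,0,0,0,0,0],[0,0,0,0,0,0],[0,0,0,0,0,0],[0,0,0,0,0,0]],
], fingers=1)

```text
time: 5.05
ee_pos: [562.6, -136.8, 184.5]
ee_rot: [0.94, -0.035, -0.338, -0.017]
contact_force: [1.0, 5.2, 3.3]
finger_gap: 22.0
```

play_rows([
  [[0,0,0,0,0,0],[0,0,0,0,0,0],[0,0,0,0,0,0],[0,0,0,0,0,0],[0,0,0,0,0,0]],
])

```text
time: 5.68
ee_pos: [562.6, -136.8, 184.5]
ee_rot: [0.94, -0.035, -0.338, -0.017]
contact_force: [0.9, 5.0, 2.9]
finger_gap: 22.1
```

```bash
python3 - <<'E'
from h import *
o=get_obs();print(o["contact_force"],o["finger_gap"],o["ee_pos"])
# arc rows from home, 0.06 rad per row -> 16 rows
B=R.from_euler('z',-4,degrees=True)
def knob(a): return np.array([10+130*np.sin(.35-a),72,60+130*np.cos(.35-a)])
base=0
for c,(a0,a1) in enumerate([(0,.225),(.225,.45),(.45,.675),(.675,.9)]):
    # TCP is 3 mm behind knob along the tool; rigid motion about pivot
    for i in range(1,6):
        a=a0+(a1-a0)*i/5
        rot=(B*R.from_euler('y',-(a-a0))*B.inv())
        def tcp(a): 
            t=.698-a; return knob(a)+3*np.array([np.sin(t),0,np.cos(t)])
        s=B.apply(tcp(a)-tcp(a0))/50
        print(c,np.round(s,2),np.round(np.degrees(rot.as_rotvec())/5,2))
E
```

```text
[0.92081226 5.00274075 2.88907884] 22.088643180626914 [ 562.6495658  -136.77137776  184.53607854]
0 [-0.11  0.01  0.04] [-0.04 -0.51  0.  ]
0 [-0.23  0.02  0.07] [-0.07 -1.03  0.  ]
0 [-0.34  0.02  0.1 ] [-0.11 -1.54 -0.  ]
0 [-0.46  0.03  0.13] [-0.14 -2.06  0.  ]
0 [-0.58  0.04  0.14] [-0.18 -2.57 -0.  ]
1 [-0.12  0.01  0.01] [-0.04 -0.51  0.  ]
1 [-0.24  0.02  0.02] [-0.07 -1.03  0.  ]
1 [-0.36  0.02  0.02] [-0.11 -1.54 -0.  ]
1 [-0.48  0.03  0.02] [-0.14 -2.06  0.  ]
1 [-0.59  0.04  0.01] [-0.18 -2.57 -0.  ]
2 [-0.12  0.01 -0.01] [-0.04 -0.51  0.  ]
2 [-0.24  0.02 -0.03] [-0.07 -1.03  0.  ]
2 [-0.35  0.02 -0.06] [-0.11 -1.54 -0.  ]
2 [-0.47  0.03 -0.09] [-0.14 -2.06  0.  ]
2 [-0.58  0.04 -0.12] [-0.18 -2.57 -0.  ]
3 [-0.11  0.01 -0.04] [-0.04 -0.51  0.  ]
3 [-0.22  0.02 -0.08] [-0.07 -1.03  0.  ]
3 [-0.33  0.02 -0.13] [-0.11 -1.54 -0.  ]
3 [-0.44  0.03 -0.19] [-0.14 -2.06  0.  ]
3 [-0.54  0.04 -0.25] [-0.18 -2.57 -0.  ]
```

play_rows([
  [[-0.11,0.01,0.04,-0.04,-0.5,0],[-0.23,0.02,0.07,-0.07,-1.03,0],[-0.34,0.02,0.1,-0.11,-1.54,0],[-0.46,0.03,0.13,-0.14,-2.06,0],[-0.58,0.04,0.14,-0.18,-2.57,0]],
])

```text
time: 6.3
ee_pos: [535.6, -134.7, 191.7]
ee_rot: [0.973, -0.036, -0.227, -0.013]
contact_force: [5.0, 5.3, 3.3]
finger_gap: 22.5
```

play_rows([
  [[-0.12,0.01,0.01,-0.04,-0.5,0],[-0.24,0.02,0.02,-0.07,-1.03,0],[-0.36,0.02,0.02,-0.11,-1.54,0],[-0.48,0.03,0.02,-0.14,-2.06,0],[-0.59,0.04,0.01,-0.18,-2.57,0]],
])

```text
time: 6.92
ee_pos: [507.0, -132.5, 193.1]
ee_rot: [0.993, -0.036, -0.116, -0.01]
contact_force: [5.4, 6.0, 4.4]
finger_gap: 21.9
```

play_rows([
  [[-0.12,0.01,-0.01,-0.04,-0.5,0],[-0.24,0.02,-0.03,-0.07,-1.03,0],[-0.35,0.02,-0.06,-0.11,-1.54,0],[-0.47,0.03,-0.09,-0.14,-2.06,0],[-0.58,0.04,-0.12,-0.18,-2.57,0]],
])

```text
time: 7.55
ee_pos: [478.8, -130.4, 188.3]
ee_rot: [0.999, -0.037, -0.003, -0.006]
contact_force: [5.4, 8.0, 5.8]
finger_gap: 21.7
```

play_rows([
  [[-0.11,0.01,-0.04,-0.04,-0.5,0],[-0.22,0.02,-0.08,-0.07,-1.03,0],[-0.33,0.02,-0.13,-0.11,-1.54,0],[-0.44,0.03,-0.19,-0.14,-2.06,0],[-0.54,0.04,-0.25,-0.18,-2.57,0]],
])

```text
time: 8.18
ee_pos: [452.2, -128.5, 177.3]
ee_rot: [0.993, -0.036, 0.11, -0.002]
contact_force: [1.2, 10.1, 15.2]
finger_gap: 21.8
```

play_rows([
  [[0,0,0,0,0,0],[0,0,0,0,0,0],[0,0,0,0,0,0],[0,0,0,0,0,0],[0,0,0,0,0,0]],
])

```text
time: 8.8
ee_pos: [451.3, -128.4, 176.8]
ee_rot: [0.994, -0.036, 0.108, -0.003]
contact_force: [-1.1, 10.1, 15.6]
finger_gap: 22.2
```

```bash
python3 - <<'E'
from h import *
o=get_obs();print(o["contact_force"],o["wrist_torque"],o["finger_gap"],o["ee_pos"],o["q"])
Rm=R.from_quat(o["ee_rot"]).as_matrix(); z=Rm[:,2]; print("tool z",z,"tilt",np.degrees(np.arctan2(-z[0],-z[2])))
g=o["ee_pos"]+3*z; gb=R.from_euler('z',4,degrees=True).apply(g-[500,-206.5,0]); print("knob bay",gb,"lever",.35-np.arctan2(gb[0]-10,gb[2]-60),np.hypot(gb[0]-10,gb[2]-60))
im,d=camera("wrist"); save("w2.png",im)
ims,ds=camera("top")
for c,D in(("wrist",d),("top",ds)):
  for x in cut_out(c,"cartridge")[:1]:
    m=x["region"]&(D>0); v,u=np.nonzero(m);P=p2w(c,np.c_[u,v],D[v,u]); P=P[abs(P[:,2]-57)<6]
    if len(P)>20: print(c,x["score"],x["rect"],cv2.minAreaRect(P[:,:2].astype(np.float32)),np.median(P[:,2]))
print("expected",bay([-83,0,56]))
E
```

```text
[-1.06029331 10.12659972 15.64177198] [ 2.43599052 -0.21310281  0.53303433] 22.248499183629928 [ 451.28405762 -128.42420271  176.78260272] [ 0.0362459  -0.00600984  0.18179876  2.16462252 -0.06101667  0.77245186
 -1.38584212]
tool z [ 0.21407252 -0.00275483 -0.97681389] tilt -12.361167546632915
knob bay [-53.40233544  74.52391069 173.85216106] lever 0.8581123169407651 130.31565798938428
wrist 0.81 [385.4, 248.4, 63.8, 98.3] ((418.6669921875, -201.05709838867188), (36.191287994384766, 70.57537078857422), 86.2105712890625) 58.484736297371356
expected [ 417.20218383 -200.71021268   56.        ]
```

View pics/w2.png

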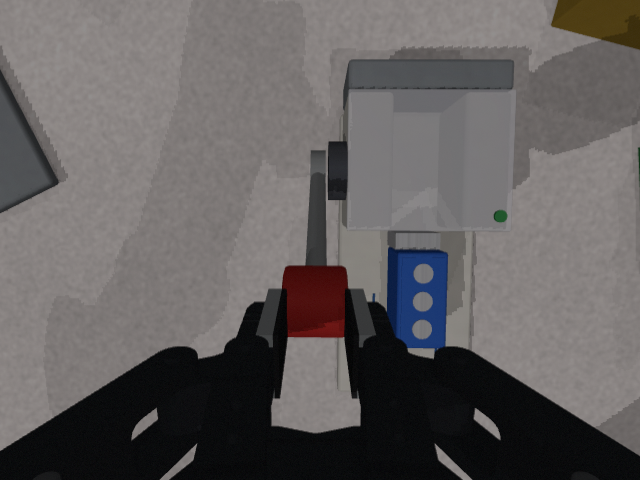

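play_rows([
  [[-0.04,0,0,0,-0.1,0],[-0.08,0,0,0,-0.2,0],[-0.12,-0.02,-0.01,-0.01,-0.3,0],[-0.15,-0.02,-0.01,-0.02,-0.4,0],[-0.15,-0.02,-0.01,-0.02,-0.4,0]],
])

```text
time: 9.62
ee_pos: [447.1, -128.2, 175.2]
ee_rot: [0.991, -0.035, 0.128, -0.002]
contact_force: [18.4, 11.3, -10.2]
finger_gap: 21.7
```

```bash
cat >> h.py <<'E'
def lev():
    o=get_obs(); z=R.from_quat(o["ee_rot"]).as_matrix()[:,2]; B=R.from_euler('z',4,degrees=True)
    g=B.apply(o["ee_pos"]+3*z-[500,-206.5,0]); F=B.apply(o["contact_force"])
    a=.35-np.arctan2(g[0]-10,g[2]-60); t=.35-a; th=np.array([np.cos(t),0,-np.sin(t)]); rd=np.array([np.sin(t),0,np.cos(t)])
    print("t",round(o["time"],2),"lever",a.round(3),"r",np.hypot(g[0]-10,g[2]-60).round(1),"y",g[1].round(1),"Ftan",(F@th).round(1),"Frad",(F@rd).round(1),"Fy",F[1].round(1),"tilt",np.degrees(np.arctan2(-z[0],-z[2])).round(1),"gap",round(o["finger_gap"],1),o["wrist_torque"].round(2))
E
python3 - <<'E'
from h import *
lev()
im,d=camera("wrist")
for x in cut_out("wrist","cartridge")[:1]:
    D=d;c="wrist";m=x["region"]&(D>0); v,u=np.nonzero(m);P=p2w(c,np.c_[u,v],D[v,u]); P=P[abs(P[:,2]-57)<6]
    print(x["score"],cv2.minAreaRect(P[:,:2].astype(np.float32)),np.median(P[:,2]))
E
```

```text
t 9.62 lever 0.891 r 131.0 y 74.4 Ftan 9.8 Frad -17.8 Fy 12.6 tilt -14.7 gap 21.7 [ 2.69 -3.15  0.72]
0.56 ((415.9188232421875, -200.8977813720703), (36.55463790893555, 69.49435424804688), 85.8242416381836) 58.498584382908234
```

play_rows([
  [[-0.02,0.01,-0.02,0,0,0],[-0.03,0.02,-0.04,0,0,0],[-0.04,0.03,-0.06,0,0,0],[-0.05,0.03,-0.08,0,0,0],[-0.05,0.03,-0.08,0,0,0]],
])

```text
time: 10.35
ee_pos: [447.1, -128.2, 174.7]
ee_rot: [0.991, -0.035, 0.131, -0.001]
contact_force: [11.6, 11.2, 7.9]
finger_gap: 22.0
```

```bash
python3 - <<'E'
from h import *
lev()
im,d=camera("wrist")
for x in cut_out("wrist","cartridge")[:1]:
    D=d;c="wrist";m=x["region"]&(D>0); v,u=np.nonzero(m);P=p2w(c,np.c_[u,v],D[v,u]); P=P[abs(P[:,2]-57)<6]
    print(x["score"],cv2.minAreaRect(P[:,:2].astype(np.float32)),np.median(P[:,2]))
E
```

```text
t 10.35 lever 0.893 r 130.6 y 74.5 Ftan 13.3 Frad 1.2 Fy 11.9 tilt -15.1 gap 22.0 [ 2.51 -2.64  0.68]
0.86 ((415.7350769042969, -200.8034210205078), (36.354225158691406, 70.26213836669922), 86.04888916015625) 58.504302767314144
```

```bash
python3 - <<'E'
from h import *
B=R.from_euler('z',-4,degrees=True)
K=lambda a: np.array([10+130.5*np.sin(.35-a),72,60+130.5*np.cos(.35-a)])
for c in range(6):
  a0=.9-.15*c
  for i in (1,2,3,4,5):
    a=a0-.03*i; s=B.apply(K(a)-K(a0))/50; w=(B*R.from_euler('y',a0-a)*B.inv()).as_rotvec()
    print(c,np.r_[s,np.degrees(w)/5].round(2).tolist())
E
```

```text
0 [0.07, -0.0, 0.04, 0.02, 0.34, 0.0]
0 [0.14, -0.01, 0.08, 0.05, 0.69, 0.0]
0 [0.21, -0.01, 0.11, 0.07, 1.03, 0.0]
0 [0.28, -0.02, 0.15, 0.1, 1.37, 0.0]
0 [0.35, -0.02, 0.18, 0.12, 1.71, 0.0]
1 [0.07, -0.01, 0.03, 0.02, 0.34, 0.0]
1 [0.15, -0.01, 0.06, 0.05, 0.69, 0.0]
1 [0.22, -0.02, 0.08, 0.07, 1.03, 0.0]
1 [0.29, -0.02, 0.1, 0.1, 1.37, 0.0]
1 [0.37, -0.03, 0.12, 0.12, 1.71, 0.0]
2 [0.08, -0.01, 0.02, 0.02, 0.34, 0.0]
2 [0.15, -0.01, 0.03, 0.05, 0.69, 0.0]
2 [0.23, -0.02, 0.05, 0.07, 1.03, 0.0]
2 [0.31, -0.02, 0.06, 0.1, 1.37, 0.0]
2 [0.38, -0.03, 0.07, 0.12, 1.71, 0.0]
3 [0.08, -0.01, 0.01, 0.02, 0.34, 0.0]
3 [0.16, -0.01, 0.01, 0.05, 0.69, 0.0]
3 [0.23, -0.02, 0.01, 0.07, 1.03, 0.0]
3 [0.31, -0.02, 0.01, 0.1, 1.37, 0.0]
3 [0.39, -0.03, 0.01, 0.12, 1.71, 0.0]
4 [0.08, -0.01, -0.01, 0.02, 0.34, 0.0]
4 [0.16, -0.01, -0.01, 0.05, 0.69, 0.0]
4 [0.23, -0.02, -0.02, 0.07, 1.03, 0.0]
4 [0.31, -0.02, -0.03, 0.1, 1.37, 0.0]
4 [0.39, -0.03, -0.05, 0.12, 1.71, 0.0]
5 [0.08, -0.01, -0.02, 0.02, 0.34, 0.0]
5 [0.15, -0.01, -0.04, 0.05, 0.69, 0.0]
5 [0.23, -0.02, -0.06, 0.07, 1.03, 0.0]
5 [0.3, -0.02, -0.08, 0.1, 1.37, 0.0]
5 [0.38, -0.03, -0.11, 0.12, 1.71, 0.0]
```

play_rows([
  [[0.07,0,0.04,0.02,0.34,0],[0.14,-0.01,0.08,0.05,0.69,0],[0.21,-0.01,0.11,0.07,1.03,0],[0.28,-0.02,0.15,0.1,1.37,0],[0.35,-0.02,0.18,0.12,1.71,0]],
])

```text
time: 11.08
ee_pos: [458.8, -128.9, 180.8]
ee_rot: [0.998, -0.036, 0.05, -0.005]
contact_force: [-0.2, 8.8, 12.4]
finger_gap: 22.0
```

play_rows([
  [[0.07,-0.01,0.03,0.02,0.34,0],[0.15,-0.01,0.06,0.05,0.69,0],[0.22,-0.02,0.08,0.07,1.03,0],[0.29,-0.02,0.1,0.1,1.37,0],[0.37,-0.03,0.12,0.12,1.71,0]],
])

```text
time: 11.7
ee_pos: [477.5, -130.3, 187.8]
ee_rot: [0.999, -0.037, -0.025, -0.007]
contact_force: [1.2, 8.9, 17.6]
finger_gap: 22.0
```

play_rows([
  [[0.08,-0.01,0.02,0.02,0.34,0],[0.15,-0.01,0.03,0.05,0.69,0],[0.23,-0.02,0.05,0.07,1.03,0],[0.31,-0.02,0.06,0.1,1.37,0],[0.38,-0.03,0.07,0.12,1.71,0]],
])

```text
time: 12.32
ee_pos: [496.8, -131.8, 191.9]
ee_rot: [0.994, -0.037, -0.099, -0.01]
contact_force: [1.6, 8.6, 19.2]
finger_gap: 21.9
```

```bash
python3 -c "
from h import *
lev()"
```

```text
t 12.32 lever 0.496 r 130.3 y 74.3 Ftan 3.7 Frad 18.9 Fy 8.7 tilt 11.3 gap 21.9 [ 1.88  0.23 -0.42]
```

play_rows([
  [[0.08,-0.01,0.02,0.02,0.34,0],[0.16,-0.01,0.03,0.05,0.69,0],[0.23,-0.02,0.04,0.07,1.03,0],[0.31,-0.02,0.04,0.1,1.37,0],[0.39,-0.03,0.04,0.12,1.71,0]],
])

```text
time: 12.95
ee_pos: [515.9, -133.2, 193.2]
ee_rot: [0.984, -0.036, -0.173, -0.012]
contact_force: [4.5, 8.1, 16.3]
finger_gap: 21.8
```

play_rows([
  [[0.08,-0.01,-0.01,0.02,0.34,0],[0.16,-0.01,-0.01,0.05,0.69,0],[0.23,-0.02,-0.02,0.07,1.03,0],[0.31,-0.02,-0.03,0.1,1.37,0],[0.39,-0.03,-0.05,0.12,1.71,0]],
])

```text
time: 13.58
ee_pos: [535.5, -134.8, 191.5]
ee_rot: [0.969, -0.036, -0.246, -0.015]
contact_force: [7.3, 6.3, 20.3]
finger_gap: 21.8
```

play_rows([
  [[0.08,-0.01,-0.02,0.02,0.34,0],[0.15,-0.01,-0.04,0.05,0.69,0],[0.23,-0.02,-0.06,0.07,1.03,0],[0.3,-0.02,-0.08,0.1,1.37,0],[0.38,-0.03,-0.11,0.12,1.71,0]],
])

```text
time: 14.2
ee_pos: [554.6, -136.2, 187.0]
ee_rot: [0.948, -0.035, -0.317, -0.017]
contact_force: [10.0, 7.3, 23.7]
finger_gap: 21.7
```

```bash
python3 -c "
from h import *
lev()"
```

```text
t 14.2 lever 0.056 r 130.2 y 73.9 Ftan 2.2 Frad 25.4 Fy 7.9 tilt 36.9 gap 21.7 [ 1.52  0.63 -1.13]
```

play_rows([
  [[0.05,0,0,0.01,0.2,0],[0.09,-0.01,0,0.02,0.4,0],[0.14,-0.01,-0.01,0.04,0.6,0],[0.18,-0.01,-0.02,0.04,0.65,0],[0.2,-0.01,-0.03,0.04,0.65,0]],
])

```text
time: 14.82
ee_pos: [562.5, -136.8, 184.3]
ee_rot: [0.937, -0.035, -0.346, -0.017]
contact_force: [5.0, 6.4, 18.5]
finger_gap: 21.6
```

```bash
python3 -c "
from h import *
lev();print(get_obs()['ee_pos'])"
```

```text
t 14.82 lever -0.007 r 130.3 y 73.9 Ftan -2.2 Frad 18.9 Fy 6.8 tilt 40.5 gap 21.6 [ 1.36  1.08 -1.16]
[ 562.53697157 -136.824678    184.3110442 ]
```

play_rows([
  [[0,0,0,0,0,0],[0,0,0,0,0,0],[0,0,0,0,0,0],[0,0,0,0,0,0],[0.1,0,0.1,0,0,0]],
], fingers=0)

```text
time: 15.45
ee_pos: [564.8, -141.2, 184.2]
ee_rot: [0.936, -0.037, -0.349, -0.014]
contact_force: [1.2, -0.9, 1.0]
finger_gap: 85.4
```

play_rows([
  [[0.2,0,0.25,0,0,0],[0.5,0,0.6,0,0,0],[0.8,0,1.0,0,0,0],[1.0,0,1.4,0,0,0],[1.1,0,1.8,0,-1,0]],
])

```text
time: 16.08
ee_pos: [615.5, -141.0, 269.6]
ee_rot: [0.953, -0.039, -0.302, -0.008]
contact_force: [1.2, -0.5, -1.7]
finger_gap: 85.3
```

```bash
python3 - <<'E'
from h import *
# target: above cartridge, tool down yaw -4
go([416,-201,43+90],tool(-4,0))
go([416,-201,43],tool(-4,0))
im,d=camera("scene")
for x in find_in("scene","lever_knob")[:1]: print(x)
E
```

```text
t 16.07 shift [-3.99 -1.2  -2.73] turn [-0.42 -7.01  0.14] F [ 1.2 -0.5 -1.7] gap 85.3
t 16.07 shift [-3.99 -1.2  -4.53] turn [-0.42 -7.01  0.14] F [ 1.2 -0.5 -1.7] gap 85.3
{'rect': [279.9, 202.2, 21.3, 35.5], 'score': 0.59}
```

play_rows([
  [[-0.6,-0.2,0.1,-0.1,-1.3,0],[-1.4,-0.5,0.1,-0.2,-2.7,0.1],[-2.2,-0.8,0.1,-0.3,-4.2,0.1],[-3.1,-1.1,0.1,-0.4,-5.7,0.1],[-3.99,-1.2,-0.4,-0.42,-7.0,0.14]],
])

```text
time: 16.8
ee_pos: [413.9, -202.2, 248.8]
ee_rot: [1.0, -0.031, 0.002, -0.006]
contact_force: [-0.4, -0.7, 0.2]
finger_gap: 85.8
```

play_rows([
  [[0,0,-0.5,0,0,0],[0,0,-0.9,0,0,0],[0,0,-1.3,0,0,0],[0,0,-1.5,0,0,0],[0,0,-1.5,0,0,0]],
])

```text
time: 17.42
ee_pos: [414.3, -200.3, 172.2]
ee_rot: [1.0, -0.03, -0.002, -0.006]
contact_force: [0.6, -0.9, 0.3]
finger_gap: 85.2
```

```bash
python3 - <<'E'
from h import *
im,d=camera("wrist"); save("w3.png",im)
for x in cut_out("wrist","cartridge")[:1]:
    D=d;c="wrist";m=x["region"]&(D>0); v,u=np.nonzero(m);P=p2w(c,np.c_[u,v],D[v,u]); P=P[abs(P[:,2]-57)<6]
    print(x["score"],cv2.minAreaRect(P[:,:2].astype(np.float32)),np.median(P[:,2]))
go([416,-201,49],tool(-4,0))
E
```

```text
0.78 ((416.92864990234375, -201.7511749267578), (35.49625778198242, 69.8012466430664), 85.79373931884766) 59.642765361794915
t 17.52 shift [ 0.01 -0.01 -2.49] turn [-0.14 -0.02 -0.12] F [-0.2  0.3 -0.2] gap 85.3
```

View pics/w3.png

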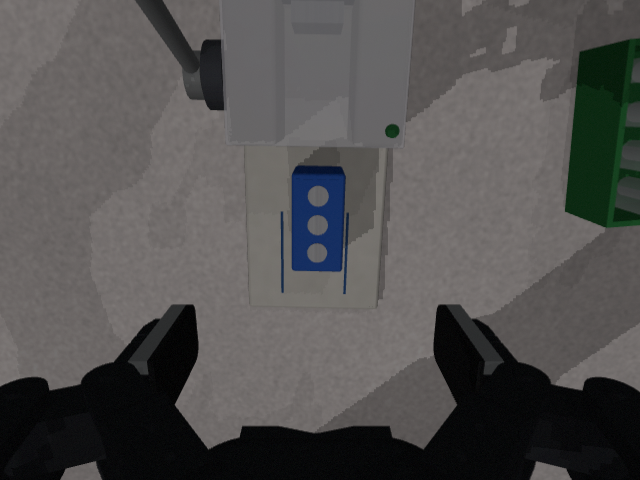

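play_rows([
  [[0,-0.01,-0.6,-0.1,0,-0.1],[0.01,-0.01,-1.2,-0.14,0,-0.12],[0.01,-0.01,-1.8,-0.14,0,-0.12],[0.01,-0.01,-2.2,-0.14,0,-0.12],[0.01,-0.01,-2.5,-0.14,0,-0.12]],
])

```text
time: 18.15
ee_pos: [416.2, -201.0, 47.8]
ee_rot: [0.999, -0.035, -0.001, 0.0]
contact_force: [0.6, -0.4, 0.3]
finger_gap: 85.4
```

```bash
python3 -c "
from h import *
go([416.5,-201.4,49],tool(-4,0))"
```

```text
t 18.15 shift [ 0.01 -0.01  0.02] turn [ 0.   -0.01 -0.  ] F [ 0.6 -0.4  0.3] gap 85.4
```

play_rows([
  [[0,0,0.02,0,0,0],[0,0,0.02,0,0,0],[0,0,0.02,0,0,0],[0,0,0.02,0,0,0],[0,0,0.02,0,0,0]],
], fingers=1)

```text
time: 18.77
ee_pos: [415.8, -200.9, 49.3]
ee_rot: [0.999, -0.035, -0.001, 0.0]
contact_force: [-0.2, 0.4, 0.1]
finger_gap: -0.1
```

play_rows([
  [[0,0,0.1,0,0,0],[0,0,0.3,0,0,0],[0,0,0.7,0,0,0],[0,0,1.2,0,0,0],[0,0,1.8,0,0,0]],
])

```text
time: 19.4
ee_pos: [415.3, -200.9, 140.2]
ee_rot: [0.999, -0.035, -0.001, 0.0]
contact_force: [0.6, 0.9, 0.2]
finger_gap: 0.4
```

```bash
python3 - <<'E'
from h import *
# reader: refit from stored first pictures: long-stop, short-stop, housing
import pickle
D=pickle.load(open("D.pkl","rb"))
B=lambda y:R.from_euler('z',y,degrees=True)
for c in("top","scene"):
    im,d=D[c];m=cv2.dilate(D[c,"reader"][0]["region"].astype(np.uint8),np.ones((9,9)))>0
    v,u=np.nonzero(m&(d>0));P=p2w(c,np.c_[u,v],d[v,u]);H=P[abs(P[:,2]-46)<4][:,:2]
    # yaw of the housing and brass by area-minimising
    hsv=cv2.cvtColor(im,cv2.COLOR_RGB2HSV);b=m&(d>0)&(hsv[...,0]>10)&(hsv[...,0]<28)&(hsv[...,1]>90)
    v,u=np.nonzero(b);S=p2w(c,np.c_[u,v],d[v,u]);S=S[S[:,2]>16]
    print(c,len(S),"brass z",np.median(S[:,2]),"L rect",cv2.minAreaRect(S[:,:2].astype(np.float32)),"house",cv2.minAreaRect(H.astype(np.float32)))
for nm,C,y in(("mid",(567.6,179),23),):
    s=B(y).apply([12,5,0])+[*C,0]; print("seat",s)
    go([*(B(y).apply([0,-5,0])+[*C,0])[:2],150],tool(113))
E
```

```text
top 361 brass z 22.429631602648087 L rect ((569.262939453125, 177.02169799804688), (81.25703430175781, 108.32559967041016), 21.303428649902344) house ((660.84375, 217.44552612304688), (56.074703216552734, 149.0896759033203), 21.775896072387695)
scene 304 brass z 21.19926978494434 L rect ((570.3651123046875, 180.50755310058594), (87.72377014160156, 108.88720703125), 21.30912208557129) house ((664.0543212890625, 220.2874755859375), (56.88711929321289, 149.41177368164062), 23.670135498046875)
seat [576.6924026  188.29129781   0.        ]
t 19.4 shift [3.08 7.51 0.2 ] turn [ 3.00e-02 -1.00e-02  2.34e+01] F [0.6 0.9 0.2] gap 0.4
```

```bash
python3 - <<'E'
from h import *
im,d=camera("wrist"); save("w4.png",im)
for c in("wrist","top","scene"):
  if c!="wrist": _,d=camera(c)
  for x in cut_out(c,"cartridge")[:2]:
    D=d;m=x["region"]&(D>0); v,u=np.nonzero(m);P=p2w(c,np.c_[u,v],D[v,u]); print(c,x["score"],x["rect"],np.median(P,0),np.percentile(P,98,0))
E
```

```text
wrist 0.85 [286.0, 169.6, 60.5, 123.3] [ 424.88902835 -202.71789948   60.74684656] [ 454.33842485 -184.74740073   62.69626206]
scene 0.74 [291.7, 196.9, 18.1, 21.0] [ 413.79027065 -185.70634512   54.05631892] [ 447.86659698 -176.80824512   61.81586249]
```

View pics/w4.png

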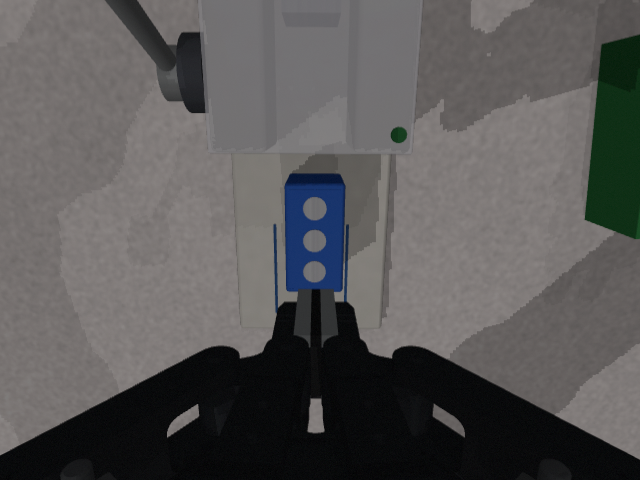

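```bash
python3 - <<'E'
from h import *
o=get_obs();Rm=R.from_quat(o["ee_rot"]).as_matrix();p=o["ee_pos"];print(p)
print("tip px",w2p("wrist",[p+22*Rm[:,2],p,p+22*Rm[:,2]+11*Rm[:,0],p+22*Rm[:,2]-11*Rm[:,0]]))
im,d=camera("wrist")
print("depth at tips",d[290:340:8,300:332:8],"cam->tip depth", (cv2.Rodrigues(camera_params("wrist")["rvec"])[0]@(p+22*Rm[:,2])+np.ravel(camera_params("wrist")["tvec"])))
# cartridge top corners at 56 via ray-plane
K,ds,r,t=cp("wrist");M=cv2.Rodrigues(r)[0];C=-M.T@t.ravel()
for uv in([286,184],[343,184],[286,290],[343,290]):
    x=cv2.undistortPoints(np.array([[uv]],float),K,ds).ravel();w=M.T@np.array([*x,1]);print(uv,(C+w*(56-C[2])/w[2]).round(1),"depthpt",p2w("wrist",[uv],[d[min(uv[1]+2,479) if uv[1]<200 else uv[1]-3,uv[0]+(3 if uv[0]<300 else -3)]]).round(1))
print("cam",C)
w=o["ee_pos"]
im,d=camera("top");x0,y0=w2p("top",[bay([-83,0,56])])[0].astype(int)
a=im[y0-70:y0+70,x0-80:x0+80]; im2,_=camera("scene");x0,y0=w2p("scene",[bay([-83,0,56])])[0].astype(int)
b=im2[y0-70:y0+70,x0-80:x0+80]
save("c.png",cv2.resize(np.hstack([a,b]),None,fx=2.5,fy=2.5,interpolation=cv2.INTER_CUBIC))
E
```

```text
[ 414.87398082 -200.56545957  138.40809172]
tip px [[313.60036391 277.66360191]
 [313.37841554 297.99403544]
 [313.60782103 255.32929061]
 [313.59316431 299.26381698]]
depth at tips [[148.32973 148.73428 148.47398 147.58572]
 [142.22249 140.4884  141.88539 142.04173]
 [134.96259 136.2276  135.96889 136.30237]
 [131.5816  130.06459 131.10062 130.53326]
 [125.51636 125.6417  124.81923 125.8084 ]
 [121.6128  120.81124 120.88163 120.69116]
 [115.13768 117.80894 118.71021 117.56286]] cam->tip depth [ -0.84778885  18.99262553 187.28514933]
[286, 184] [ 449.7 -186.5   56. ] depthpt [[ 450.  -186.7   57.8]]
[343, 184] [ 447.4 -219.8   56. ] depthpt [[ 447.7 -219.7   57.4]]
[286, 290] [ 382.6 -180.6   56. ] depthpt [[ 383.  -180.7   56.9]]
[343, 290] [ 380.1 -216.5   56. ] depthpt [[ 381.  -216.4   57.9]]
cam [ 486.73069273 -206.27715047  290.27873405]
```

View pics/c.png

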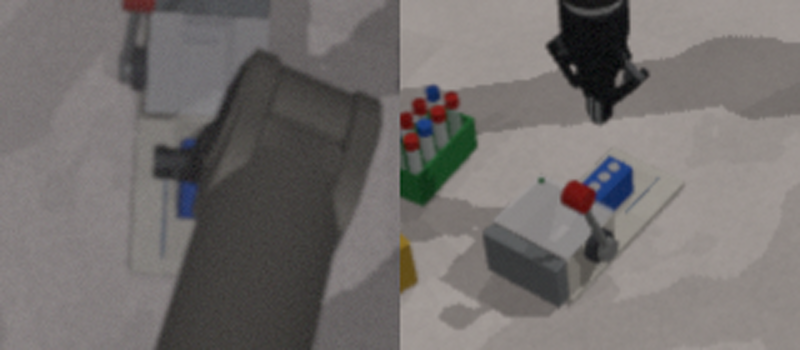

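```bash
python3 - <<'E'
from h import *
o=get_obs();Rr=R.from_quat(o["ee_rot"]);p=o["ee_pos"];print(p,o["finger_gap"],o["contact_force"])
im,d=camera("wrist")
for r in range(270,400,12):
    uv=[[c,r] for c in(270,290,306,325,345)];P=p2w("wrist",uv,[d[r,c] for c,_ in uv])
    print(r,[tuple(np.round(Rr.inv().apply(q-p)).astype(int)) for q in P])
E
```

```text
[ 414.91881682 -200.61864114  138.17824734] 0.04618212014329646 [ 0.11498961  0.29965615 -0.190577  ]
270 [(np.int64(-36), np.int64(-32), np.int64(125)), (np.int64(-19), np.int64(-15), np.int64(80)), (np.int64(-19), np.int64(-5), np.int64(80)), (np.int64(-18), np.int64(7), np.int64(79)), (np.int64(-35), np.int64(23), np.int64(123))]
282 [(np.int64(-46), np.int64(-33), np.int64(124)), (np.int64(-27), np.int64(-15), np.int64(80)), (np.int64(-27), np.int64(-5), np.int64(80)), (np.int64(-27), np.int64(7), np.int64(80)), (np.int64(-45), np.int64(23), np.int64(124))]
294 [(np.int64(-55), np.int64(-33), np.int64(125)), (np.int64(-56), np.int64(-18), np.int64(125)), (np.int64(11), np.int64(-3), np.int64(-19)), (np.int64(11), np.int64(4), np.int64(-20)), (np.int64(-55), np.int64(23), np.int64(124))]
306 [(np.int64(-65), np.int64(-33), np.int64(125)), (np.int64(7), np.int64(-8), np.int64(-21)), (np.int64(11), np.int64(-2), np.int64(-30)), (np.int64(11), np.int64(4), np.int64(-29)), (np.int64(7), np.int64(12), np.int64(-21))]
318 [(np.int64(-75), np.int64(-34), np.int64(124)), (np.int64(7), np.
[... 827 characters left out ...]
(9), np.int64(-59))]
366 [(np.int64(11), np.int64(-11), np.int64(-63)), (np.int64(12), np.int64(-5), np.int64(-65)), (np.int64(10), np.int64(-2), np.int64(-61)), (np.int64(8), np.int64(3), np.int64(-60)), (np.int64(12), np.int64(8), np.int64(-65))]
378 [(np.int64(16), np.int64(-9), np.int64(-76)), (np.int64(16), np.int64(-5), np.int64(-76)), (np.int64(3), np.int64(-2), np.int64(-57)), (np.int64(3), np.int64(3), np.int64(-58)), (np.int64(16), np.int64(7), np.int64(-76))]
390 [(np.int64(17), np.int64(-9), np.int64(-81)), (np.int64(16), np.int64(-5), np.int64(-80)), (np.int64(0), np.int64(-2), np.int64(-58)), (np.int64(0), np.int64(4), np.int64(-58)), (np.int64(16), np.int64(7), np.int64(-80))]
```

```bash
python3 - <<'E'
from h import *
o=get_obs();Rr=R.from_quat(o["ee_rot"]);p=o["ee_pos"];z=Rr.as_matrix()[:,2]
im,d=camera("scene")
S=[-60,-40,-20,0,22]; uv=w2p("scene",[p+s*z for s in S]); 
for s,q in zip(S,uv): print(s,q.round(1))
x0,y0=uv[3].astype(int)
# silhouette in depth: list points lower than 200 in neighbourhood of the gripper
v,u=np.mgrid[y0-40:y0+25,x0-25:x0+25].reshape(2,-1);P=p2w("scene",np.c_[u,v],d[v,u]);
m=(abs(P[:,0]-p[0])<40)&(abs(P[:,1]-p[1])<40)&(P[:,2]>75); print("lowest of the hand z",np.sort(P[m][:,2])[:15].round())
a=cv2.resize(im[y0-50:y0+50,x0-60:x0+60],None,fx=5,fy=5,interpolation=cv2.INTER_CUBIC)
for s,q in zip(S,uv): cv2.circle(a,tuple(int(k) for k in (q-[x0-60,y0-50])*5),3,(0,255,0),-1)
save("e.png",a)
E
```

```text
-60 [294.7 166.7]
-40 [295.  172.1]
-20 [295.3 177.5]
0 [295.7 182.7]
22 [296.  188.3]
lowest of the hand z [143. 145. 147. 148. 149. 150. 151. 153. 153. 153. 154. 154. 155. 156.
 156.]
```

View pics/e.png

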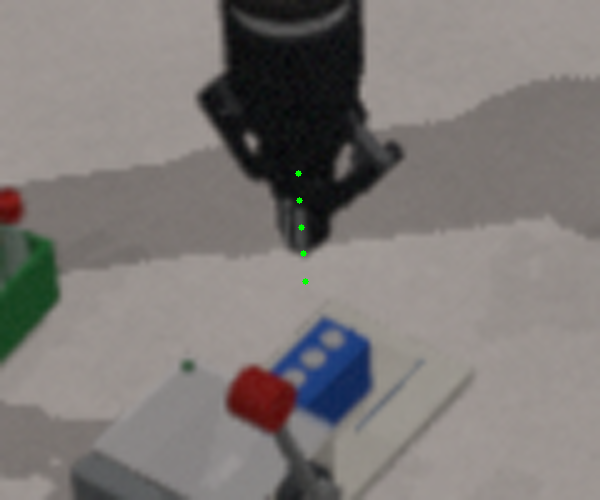

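Wrist and scene depth agree that the fingertips sit about 10–15 mm *behind* the reported TCP, not 22 mm ahead of it. So the fingers closed above the cartridge, which hasn't moved. I'll re-grasp about 30 mm lower.

play_rows([
  [[0,0,0.1,0,0,0],[0,0,0.1,0,0,0],[0,0,0.1,0,0,0],[0,0,0.1,0,0,0],[0,0,0,0,0,0]],
], fingers=0)

```text
time: 20.58
ee_pos: [415.9, -201.0, 139.1]
ee_rot: [0.999, -0.035, -0.0, 0.0]
contact_force: [-0.6, 0.3, 0.4]
finger_gap: 85.3
```

```bash
python3 - <<'E'
from h import *
go([415.5,-201,18],tool(-4,0))
o=get_obs();Rr=R.from_quat(o["ee_rot"]);p=o["ee_pos"]
im,d=camera("wrist")
for r in range(286,340,8):  # open pads inner/edge points
    print(r,[(c,*np.round(Rr.inv().apply(p2w("wrist",[[c,r]],[d[r,c]])[0]-p)).astype(int)) for c in range(120,210,12)])
E
```

```text
t 20.57 shift [-0.01 -0.   -2.42] turn [ 0.01 -0.01 -0.  ] F [-0.6  0.3  0.4] gap 85.3
286 [(120, np.int64(-56), np.int64(-152), np.int64(139)), (132, np.int64(-55), np.int64(-142), np.int64(137)), (144, np.int64(-56), np.int64(-133), np.int64(139)), (156, np.int64(-56), np.int64(-124), np.int64(139)), (168, np.int64(-56), np.int64(-114), np.int64(139)), (180, np.int64(-56), np.int64(-105), np.int64(139)), (192, np.int64(-55), np.int64(-95), np.int64(138)), (204, np.int64(-55), np.int64(-86), np.int64(137))]
294 [(120, np.int64(-63), np.int64(-153), np.int64(139)), (132, np.int64(-62), np.int64(-143), np.int64(138)), (144, np.int64(-62), np.int64(-133), np.int64(137)), (156, np.int64(-62), np.int64(-124), np.int64(137)), (168, np.int64(-62), np.int64(-115), np.int64(138)), (180, np.int64(-63), np.int64(-106), np.int64(139)), (192, np.int64(-62), np.int64(-96), np.int64(137)), (204, np.int64(-62), np.int64(-87), np.int64(138))]
302 [(120, np.int64(-69), np.int64(-154), np.int64(138)), (132, np.int64(-69), np.int64(-144), np.int64(138)), (144, np.int64(-69), np.int64(-134), np.int64(13
[... 1233 characters left out ...]
np.int64(-55), np.int64(-35)), (156, np.int64(10), np.int64(-48), np.int64(-42)), (168, np.int64(10), np.int64(-44), np.int64(-41)), (180, np.int64(8), np.int64(-42), np.int64(-38)), (192, np.int64(2), np.int64(-42), np.int64(-27)), (204, np.int64(-90), np.int64(-89), np.int64(137))]
334 [(120, np.int64(-97), np.int64(-157), np.int64(138)), (132, np.int64(-98), np.int64(-148), np.int64(138)), (144, np.int64(5), np.int64(-54), np.int64(-38)), (156, np.int64(10), np.int64(-46), np.int64(-46)), (168, np.int64(10), np.int64(-43), np.int64(-46)), (180, np.int64(5), np.int64(-42), np.int64(-38)), (192, np.int64(-1), np.int64(-42), np.int64(-28)), (204, np.int64(-97), np.int64(-89), np.int64(138))]
```

play_rows([
  [[0,0,-0.6,0,0,0],[0,0,-1.2,0,0,0],[0,0,-1.7,0,0,0],[0,0,-2.2,0,0,0],[0,0,-2.46,0,0,0]],
])

```text
time: 21.25
ee_pos: [414.7, -200.6, 14.7]
ee_rot: [0.999, -0.035, -0.002, -0.0]
contact_force: [0.9, -0.5, 1.1]
finger_gap: 85.4
```

play_rows([
  [[0,0,0,0,0,0],[0,0,0,0,0,0],[0,0,0,0,0,0],[0,0,0,0,0,0],[0,0,0,0,0,0]],
], fingers=1)

```text
time: 21.88
ee_pos: [416.7, -201.3, 17.0]
ee_rot: [0.999, -0.035, 0.0, 0.0]
contact_force: [-0.0, 0.6, 5.9]
finger_gap: 35.1
```

```bash
python3 - <<'E'
from h import *
go([415.5,-201,18],tool(-4,0))
print(camera_params("wrist")["K"])
o=get_obs();Rr=R.from_quat(o["ee_rot"]);p=o["ee_pos"];print(p)
im,d=camera("wrist");save("w5.png",im); im2,d2=camera("scene")
x0,y0=w2p("scene",[p])[0].astype(int)
save("w5.png",np.hstack([cv2.resize(im[100:420,160:480],(400,400)),cv2.resize(im2[y0-45:y0+35,x0-40:x0+40],(400,400),interpolation=cv2.INTER_CUBIC)]))
for c in(280,290,300,305,325,335,345): print(c,[np.round(Rr.inv().apply(p2w("wrist",[[c,r]],[d[r,c]])[0]-p)).astype(int).tolist() for r in range(250,330,10)])
E
```

```text
t 21.88 shift [-0.02  0.01  0.02] turn [ 0.01  0.01 -0.  ] F [-0.   0.6  5.9] gap 35.1
[[402.72928772   0.         315.448291  ]
 [  0.         402.72928772 236.74018424]
 [  0.           0.           1.        ]]
[ 416.72286696 -201.3075126    17.04817896]
280 [[34, -10, -39], [31, -10, -41], [28, -10, -41], [25, -10, -42], [22, -10, -42], [18, -10, -40], [15, -10, -40], [12, -10, -41]]
290 [[34, -7, -39], [31, -7, -41], [29, -7, -42], [25, -7, -41], [22, -7, -42], [19, -7, -41], [15, -7, -41], [12, -7, -41]]
300 [[34, -4, -38], [31, -4, -41], [28, -4, -41], [25, -4, -42], [22, -4, -42], [19, -4, -43], [16, -4, -43], [12, -4, -41]]
305 [[34, -2, -39], [72, 1, -152], [29, -2, -42], [26, -2, -42], [22, -2, -42], [19, -2, -43], [16, -2, -43], [12, -2, -41]]
325 [[34, 4, -39], [31, 4, -40], [28, 4, -41], [26, 4, -42], [22, 4, -42], [19, 4, -42], [16, 4, -42], [11, 4, -40]]
335 [[34, 7, -39], [31, 7, -41], [29, 7, -42], [26, 7, -42], [22, 7, -42], [19, 7, -42], [16, 7, -43], [12, 7, -41]]
345 [[34, 10, -38], [31, 10, -40], [29, 9, -42], [25, 10, -41], [22, 10, -40], [18, 10, -41], [16, 10, -42], [12, 10, -42]]
```

View pics/w5.png

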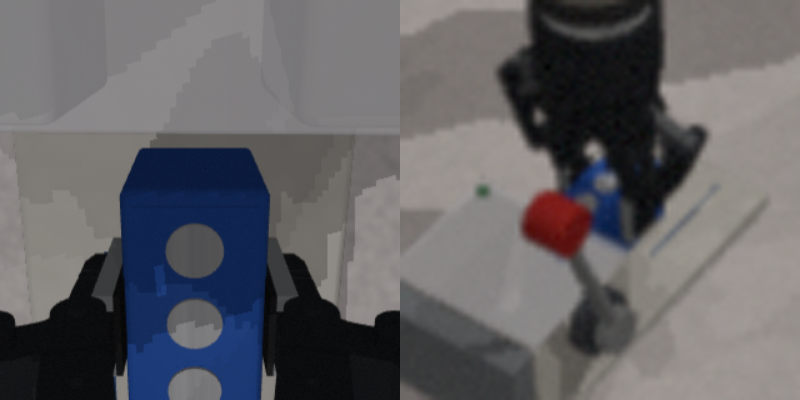

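play_rows([
  [[0,0,0.1,0,0,0],[0,0,0.4,0,0,0],[0,0,0.9,0,0,0],[0,0,1.5,0,0,0],[0,0,2.2,0,0,0]],
])

```text
time: 22.6
ee_pos: [414.9, -200.8, 127.4]
ee_rot: [0.999, -0.035, -0.001, 0.0]
contact_force: [0.2, 0.6, -0.9]
finger_gap: 35.0
```

```bash
cat >> h.py <<'E'
RC=np.array([567.6,179.,0]); RY=22.5
def rd(p): return R.from_euler('z',RY,degrees=True).apply(np.array(p,float))+RC
E
python3 - <<'E'
from h import *
go(rd([-5,-15,80]),tool(RY+90))
E
```

```text
t 22.6 shift [ 3.08  7.28 -0.95] turn [ 3.00e-02 -2.00e-02  2.33e+01] F [ 0.2  0.6 -0.9] gap 35.0
```

play_rows([
  [[0.1,0.4,0,0,0,1.2],[0.3,0.9,0,0,0,2.6],[0.5,1.4,0,0,0,4.2],[0.7,2.0,0,0,0,6.0],[0.9,2.5,0,0,0,7.8]],
])

```text
time: 23.22
ee_pos: [460.7, -74.8, 126.8]
ee_rot: [0.953, 0.303, -0.001, 0.001]
contact_force: [0.0, -0.0, -0.9]
finger_gap: 35.0
```

play_rows([
  [[0.2,0.5,0,0,0,1.7],[0.4,1.0,0,0,0,3.4],[0.6,1.5,0,0,0,5.0],[0.9,2.0,0,0,0,6.6],[1.1,2.6,0,0,0,8.2]],
])

```text
time: 23.85
ee_pos: [516.0, 54.3, 126.8]
ee_rot: [0.787, 0.617, -0.001, 0.001]
contact_force: [0.2, -0.0, -0.9]
finger_gap: 35.0
```

play_rows([
  [[0.2,0.5,0,0,0,1.7],[0.5,1.0,-0.1,0,0,3.4],[0.8,1.6,-0.2,0,0,5.2],[1.0,2.0,-0.3,0,0,6.6],[1.08,2.2,-0.3,0,0,7.3]],
])

```text
time: 24.48
ee_pos: [569.5, 165.4, 111.2]
ee_rot: [0.554, 0.833, -0.001, 0.001]
contact_force: [-0.0, -0.4, -1.0]
finger_gap: 35.3
```

play_rows([
  [[0,0,0,0,0,0],[0,0,0,0,0,0],[0,0,0,0,0,0],[0,0,0,0,0,0],[0,0,0,0,0,0]],
])

```text
time: 25.1
ee_pos: [569.6, 163.8, 111.1]
ee_rot: [0.556, 0.831, -0.0, 0.001]
contact_force: [-0.0, 0.5, -2.0]
finger_gap: 34.9
```

```bash
python3 - <<'E'
from h import *
go(rd([-5,-15,80]),tool(RY+90))
im,d=camera("wrist");save("w6.png",im)
for t in("long_stop","short_stop"):
    for x in cut_out("wrist",t)[:2]:
        m=x["region"]&(d>0);v,u=np.nonzero(m);P=p2w("wrist",np.c_[u,v],d[v,u]);P=P[abs(P[:,2]-22)<3.5]
        print(t,round(x["score"],2),x["rect"],len(P),cv2.minAreaRect(P[:,:2].astype(np.float32)) if len(P)>9 else 0)
hsv=cv2.cvtColor(im,cv2.COLOR_RGB2HSV);b=(d>0)&(hsv[...,0]>10)&(hsv[...,0]<28)&(hsv[...,1]>90);b=cv2.erode(b.astype(np.uint8),np.ones((3,3)))>0
v,u=np.nonzero(b);S=p2w("wrist",np.c_[u,v],d[v,u]);S=S[(abs(S[:,2]-22)<4)]
Q=R.from_euler('z',-RY,degrees=True).apply(S-RC)
print(len(Q),np.percentile(Q,[1,99],axis=0))
np.save("Q.npy",Q)
A=Q[(Q[:,1]<36)];Bq=Q[(Q[:,0]<26)]
for nm,G,ax in(("long",A,0),("short",Bq,1)):
    G=G[(G[:,ax]>[25,35][ax])&(G[:,ax]<[50,60][ax])]
    if len(G)<20: continue
    o=1-ax;bins=np.round(G[:,o]/4);L=[(4*k,np.percentile(G[bins==k][:,ax],4),np.percentile(G[bins==k][:,ax],96)) for k in np.unique(bins) if (bins==k).sum()>15]
    L=np.array(L);print(nm,"along",L[0,0],L[-1,0]);print(" inner edge fit",np.polyfit(L[:,0],L[:,1],1)," outer",np.polyfit(L[:,0],L[:,2],1))
E
```

```text
t 25.1 shift [-0.02 -0.01 -0.62] turn [0.02 0.01 0.  ] F [-0.   0.5 -2. ] gap 34.9
short_stop 0.7 [253.1, 124.8, 121.8, 20.7] 2499 ((544.5691528320312, 221.5690155029297), (69.9513931274414, 11.978981971740723), 21.88822364807129)
short_stop 0.38 [367.9, 124.4, 28.2, 173.6] 3121 ((600.4800415039062, 192.2812042236328), (12.424561500549316, 107.95865631103516), 21.77692413330078)
5206 [[-37.85976352 -45.07120037  19.21575878]
 [143.63117474 115.69805061  25.17196243]]
long along -48.0 36.0
 inner edge fit [-0.06887472 30.80834051]  outer [7.56028646e-03 4.03071718e+01]
short along -40.0 24.0
 inner edge fit [-1.44823778e-02  4.29569275e+01]  outer [-8.76454672e-03  5.31091627e+01]
```

View pics/w6.png

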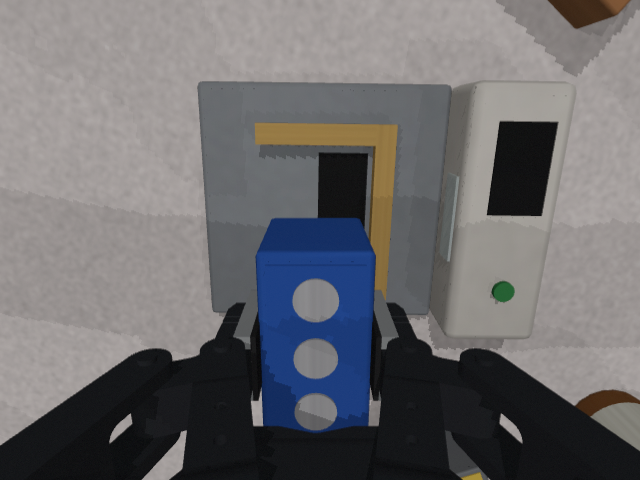

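```bash
cat >> h.py <<'E'
RC=np.array([566.4,180.8,0]); RY=21.8
def rs():
    o=get_obs();B=R.from_euler('z',-RY,degrees=True)
    print("t",round(o["time"],2),"reader pos",B.apply(o["ee_pos"]-RC).round(2),"F",B.apply(o["contact_force"]).round(1),"T",B.apply(o["wrist_torque"]).round(2),"gap",round(o["finger_gap"],1))
E
python3 - <<'E'
from h import *
rs();go(rd([4,-5,21]),tool(RY+90))
print("unit x,y reader",R.from_euler('z',RY,degrees=True).as_matrix()[:,:2].T/50)
E
```

```text
t 25.25 reader pos [ -3.32 -16.75 110.98] F [-0.6 -0.2 -0.1] T [0.   0.04 0.02] gap 35.1
t 25.25 shift [ 0.05  0.27 -1.8 ] turn [ 0.02  0.01 -0.14] F [-0.5 -0.4 -0.1] gap 35.1
unit x,y reader [[ 0.01856972  0.00742736  0.        ]
 [-0.00742736  0.01856972  0.        ]]
```

play_rows([
  [[0.05,0.27,-0.4,0.02,0.01,-0.14],[0.05,0.27,-0.8,0.02,0.01,-0.14],[0.05,0.27,-1.2,0.02,0.01,-0.14],[0.05,0.27,-1.6,0.02,0.01,-0.14],[0.05,0.27,-1.8,0.02,0.01,-0.14]],
])

```text
time: 25.88
ee_pos: [570.6, 178.3, 18.5]
ee_rot: [0.56, 0.828, -0.001, -0.001]
contact_force: [0.9, 0.2, -0.6]
finger_gap: 35.4
```

play_rows([
  [[0,0,-0.02,0,0,0],[0,0,-0.04,0,0,0],[0,0,-0.05,0,0,0],[0,0,-0.06,0,0,0],[0,0,-0.06,0,0,0]],
])

```text
time: 26.5
ee_pos: [572.2, 177.6, 18.3]
ee_rot: [0.561, 0.828, 0.0, 0.0]
contact_force: [-0.2, -0.1, -0.9]
finger_gap: 35.2
```

```bash
python3 -c "
from h import *
rs();go(rd([4,-5,18]),tool(RY+90))"
```

```text
t 26.5 reader pos [ 4.24 -5.12 18.3 ] F [-0.3 -0.  -0.9] T [-0.04 -0.02  0.  ] gap 35.2
t 26.5 shift [-0.01  0.   -0.01] turn [-0.    0.01 -0.  ] F [-0.2 -0.1 -0.9] gap 35.2
```

play_rows([
  [[0,0,-0.02,0,0,0],[0,0,-0.03,0,0,0],[0,0,-0.04,0,0,0],[0,0,-0.04,0,0,0],[0,0,-0.04,0,0,0]],
])

```text
time: 27.12
ee_pos: [572.3, 177.7, 17.1]
ee_rot: [0.561, 0.828, 0.0, 0.0]
contact_force: [-2.0, -0.5, 6.1]
finger_gap: 35.4
```

```bash
python3 -c "
from h import *
rs()"
```

```text
t 27.12 reader pos [ 4.33 -5.11 17.14] F [-2.   0.3  6.1] T [0.02 0.5  0.01] gap 35.4
```

play_rows([
  [[0.02,0.05,0.01,0,0,0],[0.03,0.11,0.01,0,0,0],[0.05,0.17,0.01,0,0,0],[0.063,0.22,0.01,0,0,0],[0.063,0.22,0.01,0,0,0]],
])

```text
time: 27.75
ee_pos: [576.4, 188.0, 17.1]
ee_rot: [0.561, 0.828, 0.0, 0.001]
contact_force: [-0.1, -2.9, 5.2]
finger_gap: 35.5
```

```bash
python3 -c "
from h import *
rs()"
```

```text
t 27.75 reader pos [11.91  2.94 17.14] F [-1.2 -2.7  5.2] T [-0.56  0.19  0.06] gap 35.5
```

play_rows([
  [[0.014,0.006,0,0,0,0],[0.028,0.011,0,0,0,0],[0.042,0.017,0,0,0,0],[0.056,0.022,0,0,0,0],[0.056,0.022,0,0,0,0]],
])

```text
time: 28.38
ee_pos: [576.4, 188.0, 17.2]
ee_rot: [0.561, 0.828, -0.002, -0.001]
contact_force: [-5.7, -5.2, 11.6]
finger_gap: 35.5
```

```bash
python3 -c "
from h import *
rs()"
```

```text
t 28.38 reader pos [12.    2.99 17.18] F [-7.2 -2.7 11.6] T [-0.46  1.45  0.01] gap 35.5
```

play_rows([
  [[-0.01,0.02,0,0,0,0],[-0.02,0.04,0,0,0,0],[-0.03,0.07,0,0,0,0],[-0.04,0.1,0,0,0,0],[-0.045,0.111,0,0,0,0]],
])

```text
time: 29.0
ee_pos: [576.6, 189.8, 17.2]
ee_rot: [0.562, 0.827, -0.003, 0.002]
contact_force: [-1.2, -9.0, 9.9]
finger_gap: 35.7
```

```bash
python3 -c "
from h import *
rs()"
```

```text
t 29.0 reader pos [12.81  4.6  17.24] F [-4.5 -7.9  9.9] T [-1.8   1.05  0.06] gap 35.7
```

play_rows([
  [[0,0,0.01,0,0,0],[0,0,0.02,0,0,0],[-0.01,0.025,0.02,0,0,0],[-0.02,0.05,0.02,0,0,0],[-0.02,0.05,0.02,0,0,0]],
])

```text
time: 29.62
ee_pos: [576.3, 190.7, 17.4]
ee_rot: [0.562, 0.827, -0.003, 0.003]
contact_force: [1.2, -10.9, 4.7]
finger_gap: 35.2
```

```bash
python3 - <<'E'
from h import *
rs();go(rd([12,5,17]),tool(RY+90))
im,d=camera("wrist");save("w7.png",im[60:420,140:520])
for x in cut_out("wrist","cartridge")[:1]:
    m=x["region"]&(d>0);v,u=np.nonzero(m);P=p2w("wrist",np.c_[u,v],d[v,u]);Q=R.from_euler('z',-RY,degrees=True).apply(P-RC);T=Q[abs(Q[:,2]-57)<4]
    print("cart top: y max",np.percentile(T[:,1],99),"x",np.percentile(T[:,0],[1,50,99]),"z",[np.median(T[abs(T[:,1]-k)<3][:,2]).round(1) for k in(15,25,35)],[np.median(T[abs(T[:,0]-k)<3][:,2]).round(1) for k in(0,12,24)])
for x in cut_out("wrist","short_stop")[:1]:
    m=x["region"]&(d>0);v,u=np.nonzero(m);P=p2w("wrist",np.c_[u,v],d[v,u]);Q=R.from_euler('z',-RY,degrees=True).apply(P-RC);print("short",x["score"],np.percentile(Q,[1,50,99],axis=0).round(1))
E
```

```text
t 29.62 reader pos [12.83  5.53 17.43] F [ -2.9 -10.6   4.7] T [-2.41  0.59  0.18] gap 35.2
t 29.62 shift [-0.01 -0.02 -0.01] turn [0.09 0.01 0.03] F [  1.2 -10.9   4.7] gap 35.2
cart top: y max 39.96833037269569 x [-5.19231358 12.07838439 29.48889361] z [np.float64(58.5), np.float64(58.8), np.float64(58.1)] [np.float64(58.6), np.float64(59.3), np.float64(58.5)]
short 0.62 [[-39.2  39.9  15.2]
 [ -4.9  46.5  23.6]
 [ 29.2  51.8  25. ]]
```

View pics/w7.png

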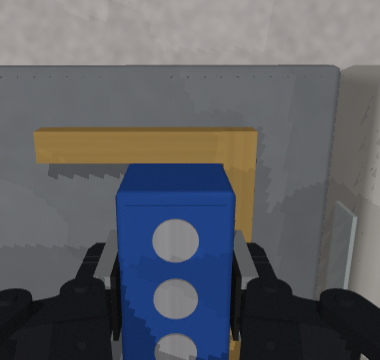

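play_rows([
  [[0.02,0.015,-0.005,0.03,0,0.01],[0.04,0.03,-0.005,0.06,0,0.02],[0.055,0.045,-0.005,0.09,0,0.03],[0.063,0.058,-0.005,0.12,0,0.03],[0.063,0.058,-0.005,0.12,0,0.03]],
])

```text
time: 30.4
ee_pos: [576.3, 190.8, 17.2]
ee_rot: [0.561, 0.828, -0.003, -0.002]
contact_force: [-6.3, -16.0, 14.7]
finger_gap: 35.1
```

play_rows([
  [[0,0,0,0,0,0],[0,0,0,0,0,0],[0,0,0,0,0,0],[0,0,0,0,0,0],[0,0,0,0,0,0]],
])

```text
time: 31.02
ee_pos: [576.3, 190.7, 17.2]
ee_rot: [0.561, 0.828, -0.003, -0.002]
contact_force: [-6.0, -15.9, 13.4]
finger_gap: 35.1
```

```bash
python3 -c "
from h import *
rs();go(rd([12,5,17]),tool(RY+90))"
```

```text
t 31.02 reader pos [12.84  5.56 17.19] F [-11.5 -12.6  13.4] T [-2.81  2.39  0.06] gap 35.1
t 31.02 shift [-0.01 -0.02 -0.  ] turn [ 0.03 -0.07  0.02] F [ -6.  -15.9  13.4] gap 35.1
```

play_rows([
  [[0,0,0.01,0,0,0],[0,0,0.02,0,0,0],[0,0,0.03,0,0,0],[0.015,0.006,0.03,0,0.05,0],[0.015,0.006,0.03,0,0.05,0]],
])

```text
time: 31.65
ee_pos: [576.2, 190.8, 17.3]
ee_rot: [0.561, 0.828, -0.005, -0.004]
contact_force: [-3.5, -16.0, 7.2]
finger_gap: 35.1
```

```bash
python3 -c "
from h import *
rs();go(rd([12,5,17]),tool(RY+90))"
```

```text
t 31.65 reader pos [12.85  5.63 17.33] F [ -9.2 -13.6   7.2] T [-2.9   2.03 -0.01] gap 35.1
t 31.65 shift [-0.01 -0.02 -0.01] turn [ 0.03 -0.14  0.02] F [ -3.5 -16.    7.2] gap 35.1
```

play_rows([
  [[0.01,0.004,0,0.01,-0.06,0],[0.02,0.008,0,0.02,-0.12,0],[0.03,0.012,0,0.03,-0.18,0],[0.04,0.016,-0.005,0.03,-0.22,0.02],[0.04,0.016,-0.005,0.03,-0.22,0.02]],
])

```text
time: 32.28
ee_pos: [576.4, 190.6, 17.1]
ee_rot: [0.561, 0.828, -0.0, 0.002]
contact_force: [-7.8, -16.7, 13.4]
finger_gap: 35.0
```

play_rows([
  [[0,0,0,0,0,0],[0,0,0,0,0,0],[0,0,0,0,0,0],[0,0,0,0,0,0],[0,0,0,0,0,0]],
])

```text
time: 32.9
ee_pos: [576.4, 190.7, 17.1]
ee_rot: [0.561, 0.828, -0.0, 0.002]
contact_force: [-7.8, -17.0, 12.8]
finger_gap: 35.3
```

```bash
python3 -c "
from h import *
rs();go(rd([12,5,17]),tool(RY+90))"
```

```text
t 32.9 reader pos [12.92  5.48 17.13] F [-13.5 -12.9  12.8] T [-2.6   3.26 -0.04] gap 35.3
t 32.9 shift [-0.01 -0.02 -0.  ] turn [0.02 0.03 0.01] F [ -7.8 -17.   12.8] gap 35.3
```

```bash
python3 - <<'E'
from h import *
im,d=camera("wrist")
for x in cut_out("wrist","cartridge")[:1]:
    m=x["region"]&(d>0);v,u=np.nonzero(m);P=p2w("wrist",np.c_[u,v],d[v,u]);Q=R.from_euler('z',-RY,degrees=True).apply(P-RC);T=Q[abs(Q[:,2]-57)<4]
    A=np.c_[T[:,:2],np.ones(len(T))];print("y max",np.percentile(T[:,1],99),"x",np.percentile(T[:,0],[1,99]),"top slope deg",np.degrees(np.linalg.lstsq(A,T[:,2],rcond=None)[0][:2]))
camera("scene");print(find_in("scene","lever_knob")[:1],find_in("scene","used_cartridge")[:1])
rs(); print(job_done())
E
```

```text
y max 39.71385511675605 x [-5.22579125 29.31396427] top slope deg [-0.0928709  -0.92187381]
[{'rect': [252.5, 192.3, 75.6, 65.6], 'score': 0.62}] [{'rect': [297.7, 301.6, 24.2, 36.7], 'score': 0.85}]
t 33.15 reader pos [12.92  5.47 17.13] F [-14.5 -12.6  12.8] T [-2.59  3.24 -0.05] gap 34.9
the job is handed in; nothing more can be done
None
```

I pulled the lever to its end stop, eased it back home under grip, and seated the cartridge against both brass stops. I handed the job in at 33 s, still holding and pressing it there.

**Lever:** It would not move past about 0.89 rad even when I pulled harder, so I took that as the end of stroke. The return took about 4.5 s, and I let go only once the lever was at home.

**Cartridge:** My first grasp closed above it and caught nothing. The images showed the fingertips about 16 mm behind the reported tool centre, not 22 mm ahead as stated. I went about 30 mm lower and the second grasp held.

**Last checks:**
- **Pressing force:** 14.5 N into the long stop, 12.6 N into the short stop and 12.8 N down. The gripper is upright within about 0.2°.
- **Seat position:** the camera puts the cartridge's edges at 29.3 mm and 39.7 mm in the reader's frame, against stop faces at 30 mm and 40 mm. Its position stayed within about 0.1 mm when I eased the downward push and kept pushing sideways, so the stops are holding it and not friction.

**Checks that failed or disagreed:**
- **Tool position:** it reads about 0.9 mm past the nominal seat in x, which is within the calibration error.
- **Top surface:** the depth image gave a slope of about 0.9° along the cartridge's length, which disagrees with the gripper reading. I put it down to depth noise but did not confirm that.
- **Lever at the end:** the last detector call outlined the whole bay instead of the knob, so it gives no final reading. A wrist picture taken after I let go showed the lever at home.
- **Other items:** I did not re-measure them all, though the used cartridge was still about where it started. The arm never went near the others.

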